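# Seat a touch-up tin on the tin-present pin of a paint bench dock

## Robot

A 6-joint arm with a two-finger parallel gripper is mounted at the origin on the work surface. World frame = base frame: x ahead of the robot, y to its left, z up, the work surface at z = 0. Lengths are in mm, angles in rad, forces in N, time in s.
With the tool pointing down it reaches from about 300 to 775 mm from the base axis. Payload 14.6 kg.
Tool frame: the origin (TCP) lies between the finger pads; the fingertips stand 11 mm ahead of it and the grasp point (between the pads) lies 8 mm behind it; z points along the fingers, y is the direction in which the jaws open and shut (so a half turn about z gives the same grasp; the last joint's range is limited). The gripper opens to 94 mm and grips with 3 to 60 N. Pads are 16 mm wide; open, the fingers measure 119 mm over their backs; the gripper's body (75 mm by 177 mm) begins 78 mm behind the grasp point.
Start: joints at [-1.347, 0.3, 1.521, -0, 1.321, -0.067], TCP at [157.688, -526.9, 216.446] pointing down, gripper open.
Joint ranges: [-3.03, 3.03], [-0.79, 2.21], [0.23, 2.52], [-1.04, 4.18], [0, 3.07], [-2.55, 2.55]. Speed limits (rad/s): [2.22, 2.22, 2.57, 3.14, 3.14, 3.14].

## Interface

Orientations are given as [roll, pitch, yaw] about the fixed x, y, z axes, in that order (R = Rz(yaw) Ry(pitch) Rx(roll)).
In Python, from cell import * gives the robot as it stands.
- The arm moves only by the tool arm_command, never from a script. Its argument "deltas" is a list of rows, each an object with "xyz": the shift along the world's x, y, z in m, a list of three; "turn": the turn, a rotation vector about the world's x, y, z in rad, a list of three. A call has 1 to 12 rows; each row shifts and turns the commanded pose from where the row before left it; what a row does not reach is not made up. A row lasts 1/8 s, in which the tool goes at most 62.5 mm and 10.7 degrees, less where a joint would pass 70% of its speed; a pose out of reach is approached as far as the arm can. A call with a gripper value outside its range is refused whole. "gripper" is the closure, from 0 (fully open) to 1 (shut), set as the call begins (left out, the last holds). The fingers move at their own pace and stop on an object; "force" is the grip in N (left out, the last holds). Time passes only in rows, so rows that do not move let the fingers close. It gives the time, the measured TCP pose, the force and the opening at its end, in the units of the state.
- read_state(): the state, without advancing time (a new reading comes with each control period).
- camera(name): name is "side" or "top"; returns a dict with "color" (480x640x3 uint8, red, green, blue), "fx", "fy", "cx", "cy" (pixels), "rvec" (rotation vector, rad) and "tvec" (3), from world to camera coordinates, as OpenCV has them. Camera axes: x right, y down, z forward; pixel columns grow to the right and rows downward; lengths in mm; the calibration is good to about 2 mm. A picture is of the moment at which its call begins. There is no depth.
- sign_off(): hands the job in, once; it reports no verdict.
The state is a dict: "clock": time; "joints": joint angles; "qd": joint speeds; "effort": joint torques, N m; "eef_pos": TCP position; "eef_rot": TCP orientation; "wrist_force": force on the tool from outside, world axes, zero at the start; "moment": the same for the moment, N m; "finger_gap": finger opening in mm.
Only numpy, scipy, OpenCV 4.12 (cv2) and the standard library are available. Lean on these libraries where they do the work, as an engineer would, in place of code of your own. Each camera call takes 0.05 s, during which the arm holds its last target.

## Task

Set the short lidded paint tin upright in the round nest of the black checking dock, flat on the nest floor inside the rubber collar, so that its own weight keeps the tin-present pin pressed down. Lower it in rather than dropping it, let go, and leave the taller tin of the same width standing where it is.

Things in the scene. Friction and masses are not known exactly. Their poses are not given: they have to be found in the camera images.
- tin: The tin to place: closed round metal tin, pale label band, darker lid, 56 mm in diameter (57 at the rims), 75 mm tall, 0.3 to 0.5 kg, standing loose on the bench. Origin: centre of its underside; z up through the lid. Shortest of the group of four containers (the others are 125 mm or taller); grip it from above across its diameter at any yaw.
- tall_tin: Bystander, not to be moved: the same kind of tin, 56 mm in diameter but 125 mm tall. Origin: centre of its underside, z up. An aerosol can and a white bottle, each 52 mm in diameter and 130 to 150 mm tall, stand in the same group; the four change places, 115 mm or more between centres.
- nest (a point): Centre of the nest floor, 30 mm above the bench, z up. The dock (fixed, yaw varies) is a flat black box 150 x 225 mm with an aluminium top plate. A rubber collar, inner diameter 80, outer 100, height 10 mm, rings the nest; the steel pin stands at its centre. A display block, 90 mm along x, reaching 95 mm above the bench, stands 100 mm off on the point's -y side.
- pin (a joint): Travel in m of the tin-present pin, a steel plunger 12 mm in diameter at the nest's centre: 0 when free (top 8 mm above the nest floor), growing as it is pressed down, 0.008 when flush with the floor, 0.010 at its stop. A soft spring (0.4 N free, 1.2 N flush) raises it unless something rests on it: the tin's weight alone holds it down.
Not all that is in view belongs to the job. What is shaped like the tin but brown or red is not meant.

How it is judged:
By the outcome, as a careful person would: the job done as asked, in the order asked, and still so for the second after the job is handed in, with the robot touching nothing.
It also fails if it takes over 42 s, if anything falls off the work surface, if the arm or the gripper's body presses on something with over 40 N, if the wrist force passes 120 N, or if a joint passes its speed limit or range.

## Working session

There is one attempt and no reset: what is moved stays moved. The work goes in short steps, Python scripts to look and compute and a tool call to move; the robot and the scene stay as the last step left them, time stands still between calls to the robot, and variables do not carry over. Pictures are saved under pics/ and viewed, and the job is handed in when it is done.

Besides the shell and the picture viewer there is one more tool, called after "Emit:" in YAML: its name, and indented under it one key for each argument. arm_command: Moves the arm, as the interface text tells. Its arguments: {"type":"object","properties":{"deltas":{"type":"array","items":{"type":"object","properties":{"xyz":{"type":"array","items":{"type":"number"}},"turn":{"type":"array","items":{"type":"number"}}}}},"gripper":{"type":"number"},"force":{"type":"number"}},"required":["deltas"]}

```bash
mkdir -p pics; ls; python3 - <<'E'
from cell import *
import cv2,pickle
print(read_state())
for n in("side","top"):
    c=camera(n); cv2.imwrite(f"pics/{n}0.png",c["color"][:,:,::-1]); pickle.dump(c,open(f"pics/{n}0.pkl","wb"))
    print({k:v for k,v in c.items() if k!="color"})
E
```

```text
pics
{'clock': 0.0, 'joints': array([-1.34659507e+00,  3.00499386e-01,  1.52155893e+00, -6.08353881e-06,
        1.32069972e+00, -6.66174234e-02]), 'qd': array([-0.00042852,  0.00126699,  0.00176979, -0.00219471, -0.00171536,
       -0.00127527]), 'effort': array([ 4.31590797e-05, -5.31808662e+01, -3.52734590e+01,  7.08745932e-02,
        2.44126737e-02, -7.24643428e-05]), 'eef_pos': array([ 157.6378623 , -526.6731938 ,  215.88017557]), 'eef_rot': array([-3.14042946e+00, -7.16982450e-05,  2.90820152e-01]), 'wrist_force': array([-0.500452  , -0.834605  ,  0.00347542]), 'moment': array([ 0.00307372, -0.02289618,  0.00950717]), 'finger_gap': 94.1364257224871}
{'fx': 576.4872650678817, 'fy': 576.4872650678817, 'cx': 317.18803997085934, 'cy': 235.1052951780593, 'rvec': array([ 0.37496854, -2.76259092,  1.20597359]), 'tvec': array([462.96162505, 123.02456878, 946.04296845])}
{'fx': 613.380254249558, 'fy': 613.380254249558, 'cx': 321.6968911406651, 'cy': 240.8205841126965, 'rvec': array([ 2.19124983, -2.14453189,  0.20792936]), 'tvec': array([-36.58339257, 492.00584856, 861.53202414])}
```

View pics/side0.png

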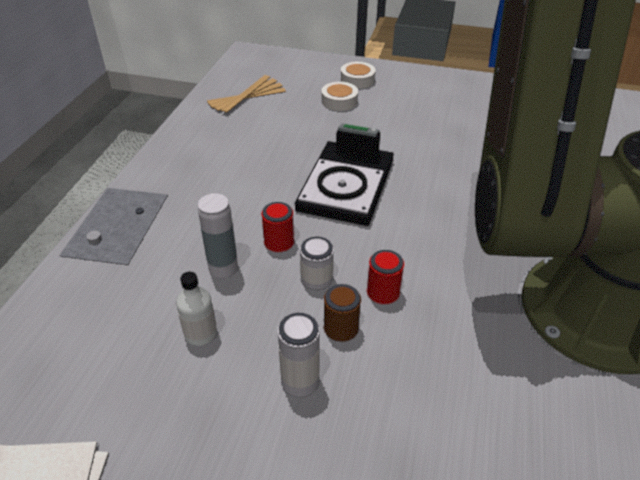

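View pics/top0.png

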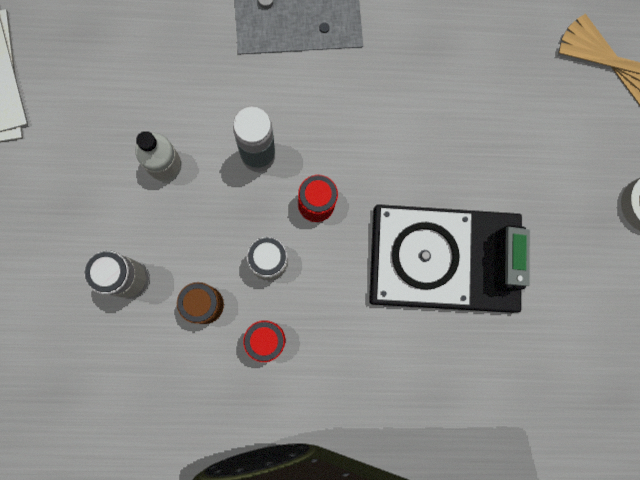

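```bash
cat > h.py <<'E'
import numpy as np,cv2,pickle
def load(n): return pickle.load(open(f"pics/{n}.pkl","rb"))
def K(c): return np.array([[c["fx"],0,c["cx"]],[0,c["fy"],c["cy"]],[0,0,1]])
def bp(c,u,v,z):
    R=cv2.Rodrigues(c["rvec"])[0]; C=-R.T@c["tvec"]
    d=R.T@np.linalg.inv(K(c))@np.array([u,v,1.]); return C+d*(z-C[2])/d[2]
def pj(c,P): return cv2.projectPoints(np.float64(P).reshape(-1,3),c["rvec"],c["tvec"],K(c),None)[0].reshape(-1,2)
def circ(x,y,z,r):
    t=np.linspace(0,2*np.pi,60); return np.c_[x+r*np.cos(t),y+r*np.sin(t),0*t+z]
def over(c,x0,y0,w,h,s,curves,f):
    im=cv2.resize(c["color"][y0:y0+h,x0:x0+w,::-1],None,fx=s,fy=s,interpolation=cv2.INTER_NEAREST)
    for P,col in curves:
        q=((pj(c,P)-[x0,y0]+.5)*s).astype(np.int32); cv2.polylines(im,[q],False,col,1)
    return im
E
python3 - <<'E'
from h import *
t,s=load("top0"),load("side0")
print("tin top",bp(t,267,258,75),"side",bp(s,317,247,75))
print("tall",bp(t,108,272,125),bp(s,299,327,125))
print("nest pin",bp(t,425,256,38),bp(s,342,184,38))
for uv in[(267,341),(200,302),(318,193)]: print("red/brown",bp(t,*uv,75))
print("aero",bp(t,253,123,140),"bottle",bp(t,147,141,140))
x,y=bp(t,267,258,75)[:2]; nx,ny=bp(t,425,256,38)[:2]
def mk(x,y,nx,ny): return [(circ(x,y,75,28.5),(0,255,0)),(circ(x,y,0,28.5),(0,255,255)),(circ(nx,ny,40,50),(0,255,0)),(circ(nx,ny,40,40),(255,0,255)),(circ(nx,ny,38,6),(0,0,255))]
a=over(t,235,190,300,130,2.6,mk(x,y,nx,ny),0); b=over(s,280,120,130,180,3.2,mk(x,y,nx,ny),0)
cv2.imwrite("pics/o1.png",a);cv2.imwrite("pics/o2.png",b)
E
```

```text
tin top [461.03718048  51.3728548   75.        ] side [465.41508875  55.68729763  75.        ]
tall [432.33733386 252.43663119 125.        ] [434.41289094 258.51459873 125.        ]
nest pin [ 473.73118631 -178.07274464   38.        ] [ 475.38405415 -165.37855205   38.        ]
red/brown [347.34525939  47.8717391   75.        ]
red/brown [398.37762209 140.77601928  75.        ]
red/brown [555.29180754 -17.72028061  75.        ]
aero [632.66472653  72.55608143 140.        ] bottle [603.45898756 209.39875878 140.        ]
```

View pics/o1.png

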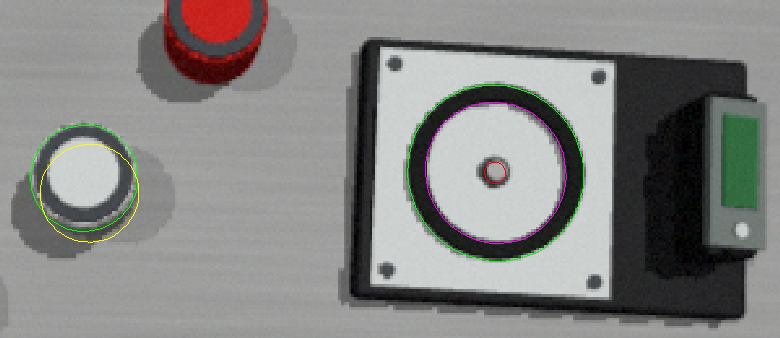

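View pics/o2.png

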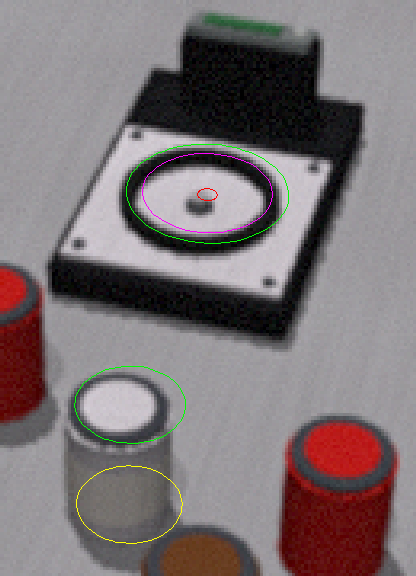

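```bash
python3 - <<'E'
from h import *
t,s=load("top0"),load("side0")
seeds={"tin":((267,258),(317,247)),"tall":((108,272),(299,328)),"red1":((267,341),(386,263)),"red2":((318,193),(278,212)),"brown":((200,302),(342,297))}
for n,(a,b) in seeds.items():
    for c,p in((t,a),(s,b)):
        im=cv2.resize(c["color"],None,fx=4,fy=4,interpolation=cv2.INTER_CUBIC)
        x,y=p[0]*4+2,p[1]*4+2
        m=np.zeros((im.shape[0]+2,im.shape[1]+2),np.uint8)
        cv2.floodFill(im.copy(),m,(x,y),0,(28,)*3,(28,)*3,4|cv2.FLOODFILL_FIXED_RANGE|cv2.FLOODFILL_MASK_ONLY|(255<<8))
        m=m[1:-1,1:-1]; cn=max(cv2.findContours(m,cv2.RETR_EXTERNAL,cv2.CHAIN_APPROX_NONE)[0],key=cv2.contourArea)
        e=cv2.fitEllipse(cv2.convexHull(cn)); print(n,"T" if c is t else "S",(np.array(e[0])-1.5)/4,np.array(e[1])/4)
E
```

```text
tin T [266.48205566 255.68579102] [26.23303795 26.60522842]
tin S [316.23730469 246.40206909] [15.17595482 22.24934196]
tall T [104.67612457 271.16708374] [28.12742615 29.70465088]
tall S [298.1328125  327.01077271] [22.17019272 27.79053116]
red1 T [263.46865845 340.84381104] [27.12408257 27.6527729 ]
red1 S [386.50177002 260.01025391] [16.16866112 23.09795189]
red2 T [317.73995972 192.78265381] [25.38592148 26.08217812]
red2 S [276.72280884 210.18673706] [13.42604733 20.70386505]
brown T [196.50927734 302.12924194] [28.11437035 28.84263229]
brown S [342.30743408 295.99942017] [19.91369438 25.65475082]
```

```bash
python3 - <<'E'
from h import *
from scipy.optimize import least_squares
t,s=load("top0"),load("side0")
N=["tin","tall","red1","red2","brown","pin"]; Z=[75,125,75,75,75,38]
T=np.array([[266.48,255.69],[104.68,271.17],[263.47,340.84],[317.74,192.78],[196.51,302.13],[425.2,255.8]])
S=np.array([[316.24,246.40],[298.13,327.01],[386.5,260.01],[276.72,210.19],[342.31,296.0],[342.3,184.]])
for n,a,b,z in zip(N,T,S,Z): print(n,bp(t,*a,z)[:2].round(1),bp(s,*b,z)[:2].round(1))
def pc(c,P,d):
    R=cv2.Rodrigues(c["rvec"])[0]; C=-R.T@c["tvec"]+d[:3]; R2=cv2.Rodrigues(d[3:])[0]@R
    return cv2.projectPoints(P,cv2.Rodrigues(R2)[0],-R2@C,K(c),None)[0].reshape(-1,2)
x0=np.r_[np.ravel([bp(t,*a,z)[:2] for a,z in zip(T,Z)]),np.zeros(12)]
def f(x,full=False):
    P=np.c_[x[:12].reshape(6,2),Z]; d1,d2=x[12:18],x[18:24]
    r=np.r_[(pc(t,P,d1)-T).ravel(),(pc(s,P,d2)-S).ravel()]/.5
    return np.r_[r,d1[:3]/2,d1[3:]/.002,d2[:3]/2,d2[3:]/.002]
r=least_squares(f,x0,x_scale='jac')
print(r.x[:12].reshape(6,2).round(1)); print(r.x[12:].reshape(4,3).round(4)); print((f(r.x)[:24]*.5).reshape(-1,2).round(2),r.cost)
cov=np.linalg.inv(r.jac.T@r.jac); print(np.sqrt(np.diag(cov))[[0,1,10,11]])
E
```

```text
tin [464.2  52.2] [467.   54.7]
tall [433.3 256.7] [435.5 258.8]
red1 [347.5  52.7] [350.2  54.7]
red2 [555.6 -17.3] [558.3 -15. ]
brown [398.1 145.5] [400.6 147.7]
pin [ 474.  -178.4] [ 474.8 -165.5]
[[ 465.8   51.4]
 [ 434.6  255.9]
 [ 348.9   51.7]
 [ 557.1  -18.1]
 [ 399.5  144.6]
 [ 475.2 -177.2]]
[[ 9.6280e-01 -6.1600e-01 -1.6331e+00]
 [-7.0000e-04  2.0000e-04  0.0000e+00]
 [-9.6270e-01  6.1600e-01  8.4530e-01]
 [-2.7000e-03 -1.2000e-03  3.0000e-04]]
[[ 0.21 -0.13]
 [-0.06  0.01]
 [ 0.29  0.07]
 [ 0.28 -0.19]
 [ 0.13  0.04]
 [-0.85  0.14]
 [ 0.09  0.4 ]
 [ 0.01 -0.09]
 [-0.16  0.47]
 [ 0.14  0.62]
 [-0.07  0.18]
 [ 0.12 -1.86]] 12.685131774148097
[1.97869824 2.07813767 2.10885157 2.33774132]
```

```bash
python3 - <<'E'
from h import *
t,s=load("top0"),load("side0")
a=over(t,365,195,170,125,4.5,[],0); b=over(s,290,115,110,115,5.2,[],0)
cv2.imwrite("pics/z1.png",a);cv2.imwrite("pics/z2.png",b)
E
```

```text
(no output)
```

View pics/z1.png

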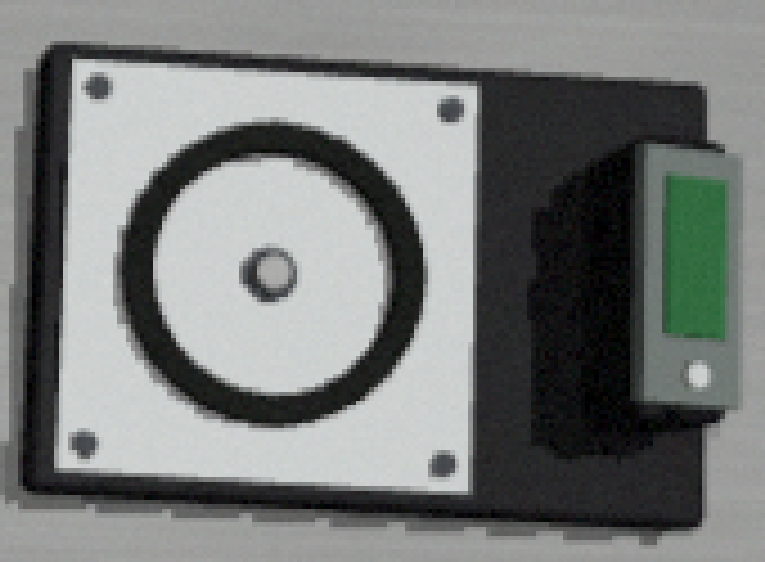

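View pics/z2.png

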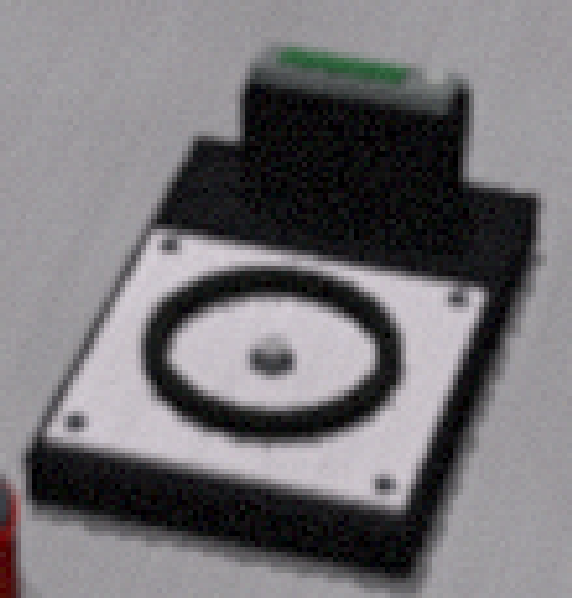

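```bash
python3 - <<'E'
from h import *
from scipy.optimize import least_squares
t,s=load("top0"),load("side0")
A=np.array([(98,88),(451,110),(442,464),(83,444),(274,272)])/4.5+[365-.5,195-.5]
B=np.array([(75,421),(170,245),(458,298),(385,484),(271,345)])/5.2+[290-.5,115-.5]
for a,b,z in zip(A,B,[30,30,30,30,38]):
    print(bp(t,*a,z).round(1),bp(s,*b,z).round(1))
    g=lambda X:np.r_[pj(t,X)[0]-a,pj(s,X)[0]-b]
    r=least_squares(g,bp(t,*a,z)); print("   tri",r.x.round(1),r.fun.round(2))
for z in(30,33): print(z,[bp(c,*M[:4].mean(0),z)[:2].round(1) for c,M in((t,A),(s,B))])
for n,a,b in (("tin",(266.48,255.69),(316.24,246.40)),("tall",(104.68,271.17),(298.13,327.01)),("red1",(263.47,340.84),(386.5,260.01)),("red2",(317.74,192.78),(276.72,210.19))):
    r=least_squares(lambda X:np.r_[pj(t,X)[0]-a,pj(s,X)[0]-b],bp(t,*a,75)); print(n,r.x.round(1),r.fun.round(2))
E
```

```text
[ 536.3 -121.9   30. ] [ 540.  -120.6   30. ]
   tri [ 538.  -121.9   28.8] [-0.12 -0.94  1.2   0.25]
[ 532.1 -240.3   30. ] [ 534.9 -237.9   30. ]
   tri [ 533.6 -240.8   27.8] [-0.09 -0.7   0.95  0.18]
[ 414.4 -235.4   30. ] [ 417.4 -234.1   30. ]
   tri [ 415.5 -235.6   29. ] [-0.07 -0.72  0.99  0.13]
[ 418.5 -117.4   30. ] [ 421.4 -116.    30. ]
   tri [ 419.7 -117.4   28.9] [-0.08 -0.78  1.    0.14]
[ 475.3 -178.7   38. ] [ 478.5 -175.    38. ]
   tri [ 477.  -179.2   34.7] [-0.1  -0.88  1.17  0.19]
30 [array([ 474.8, -178.6]), array([ 477.8, -175. ])]
33 [array([ 474.4, -177.9]), array([ 477. , -171.2])]
tin [465.8  52.5  72.8] [-0.11 -0.91  1.06  0.19]
tall [434.7 257.5 123.2] [-0.11 -0.93  0.94  0.17]
red1 [348.7  52.9  73.4] [-0.08 -0.9   1.06  0.11]
red2 [557.3 -17.2  72.9] [-0.11 -0.82  1.    0.23]
```

Emit:
arm_command:
  deltas:
    - {"xyz":[0.019,0.036,0],"turn":[0,0,-0.04]}
    - {"xyz":[0.019,0.036,0],"turn":[0,0,-0.04]}
    - {"xyz":[0.019,0.036,0],"turn":[0,0,-0.04]}
    - {"xyz":[0.019,0.036,0],"turn":[0,0,-0.04]}
    - {"xyz":[0.019,0.036,0],"turn":[0,0,-0.04]}
    - {"xyz":[0.019,0.036,0],"turn":[0,0,-0.04]}
    - {"xyz":[0.019,0.036,0],"turn":[0,0,-0.04]}
    - {"xyz":[0.019,0.036,0],"turn":[0,0,-0.04]}
    - {"xyz":[0.019,0.036,0],"turn":[0,0,-0.04]}
    - {"xyz":[0.019,0.036,0],"turn":[0,0,-0.04]}
    - {"xyz":[0.019,0.036,0],"turn":[0,0,-0.04]}
    - {"xyz":[0.019,0.036,0],"turn":[0,0,-0.04]}
  gripper: 0
  force: 25

```text
clock: 1.6
eef_pos: [386.0, -93.6, 216.4]
eef_rot: [3.142, 0.0, -0.19]
wrist_force: [0.8, -0.4, -0.2]
finger_gap: 93.7
```

Emit:
arm_command:
  deltas:
    - {"xyz":[0.02,0.037,0]}
    - {"xyz":[0.02,0.037,0]}
    - {"xyz":[0.02,0.037,0]}
    - {"xyz":[0.02,0.037,0]}
    - {"xyz":[0,0,0]}
    - {"xyz":[0,0,-0.02]}
    - {"xyz":[0,0,-0.02]}
    - {"xyz":[0,0,-0.02]}
    - {"xyz":[0,0,0]}
    - {"xyz":[0,0,0]}

```text
validation failed for argument at $.de...
```

Emit:
arm_command:
  deltas:
    - {"xyz":[0.02,0.037,0],"turn":[0,0,0]}
    - {"xyz":[0.02,0.037,0],"turn":[0,0,0]}
    - {"xyz":[0.02,0.037,0],"turn":[0,0,0]}
    - {"xyz":[0.02,0.037,0],"turn":[0,0,0]}
    - {"xyz":[0,0,0],"turn":[0,0,0]}
    - {"xyz":[0,0,-0.02],"turn":[0,0,0]}
    - {"xyz":[0,0,-0.02],"turn":[0,0,0]}
    - {"xyz":[0,0,-0.02],"turn":[0,0,0]}
    - {"xyz":[0,0,0],"turn":[0,0,0]}
    - {"xyz":[0,0,0],"turn":[0,0,0]}

```text
clock: 2.85
eef_pos: [465.8, 52.7, 157.2]
eef_rot: [-3.141, -0.001, -0.19]
wrist_force: [0.1, -0.3, 0.8]
finger_gap: 94.0
```

```bash
cat > snap.py <<'E'
from cell import *
import cv2,pickle,sys
for n in("side","top"):
    c=camera(n); f=f"pics/{n}{sys.argv[1]}"; cv2.imwrite(f+".png",c["color"][:,:,::-1]); pickle.dump(c,open(f+".pkl","wb"))
s=read_state()
for k in("clock","joints","eef_pos","eef_rot","wrist_force","finger_gap"): print(k,s[k])
E
python3 snap.py 1
```

```text
clock 2.95
joints [ 3.49426503e-02  1.80732263e-01  1.81447249e+00 -6.11479176e-05
  1.14510345e+00  1.79513742e+00]
eef_pos [465.97692183  52.89698615 157.3121922 ]
eef_rot [-3.14136124e+00 -1.26465338e-03 -1.89373378e-01]
wrist_force [-0.30172865 -0.15624121 -0.30955146]
finger_gap 93.69735073437018
```

View pics/side1.png

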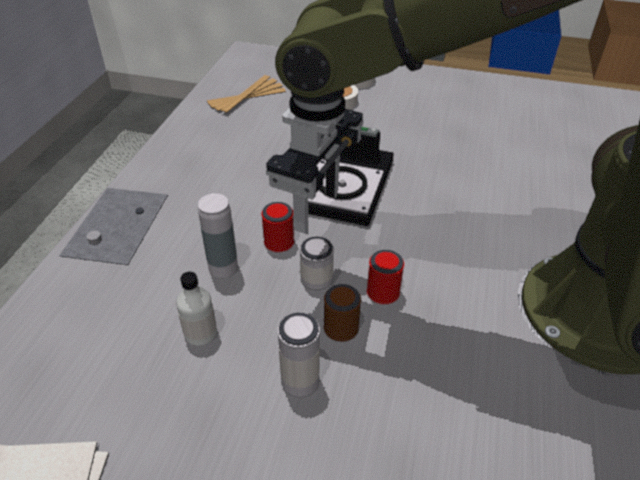

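View pics/top1.png

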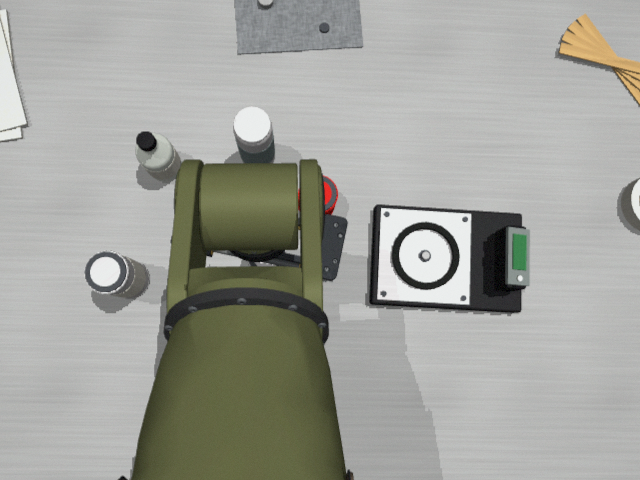

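The picture shows the gripper straddling above the tin (tin at side 317,262; finger tip at about 302,230). Nothing has been disturbed. Going down next.

Emit:
arm_command:
  deltas:
    - {"xyz":[0,0,-0.015],"turn":[0,0,0]}
    - {"xyz":[0,0,-0.015],"turn":[0,0,0]}
    - {"xyz":[0,0,-0.015],"turn":[0,0,0]}
    - {"xyz":[0,0,-0.015],"turn":[0,0,0]}
    - {"xyz":[0,0,-0.015],"turn":[0,0,0]}
    - {"xyz":[0,0,0],"turn":[0,0,0]}

```text
clock: 3.7
eef_pos: [465.1, 53.1, 80.3]
eef_rot: [3.141, 0.002, -0.189]
wrist_force: [1.0, 0.2, -0.1]
finger_gap: 94.2
```

```bash
python3 snap.py 2; python3 - <<'E'
from h import *
c=load("side2"); cv2.imwrite("pics/z3.png",over(c,200,130,220,170,3.5,[],0))
E
```

```text
clock 3.8
joints [ 3.53852215e-02  2.89774280e-01  1.88122770e+00 -1.74165233e-05
  9.70451303e-01  1.79535490e+00]
eef_pos [465.84295815  53.11003169  81.57449142]
eef_rot [-3.14157563e+00 -1.39073733e-04 -1.89163512e-01]
wrist_force [0.30583892 0.0794928  0.13246775]
finger_gap 93.7433462957322
```

View pics/z3.png

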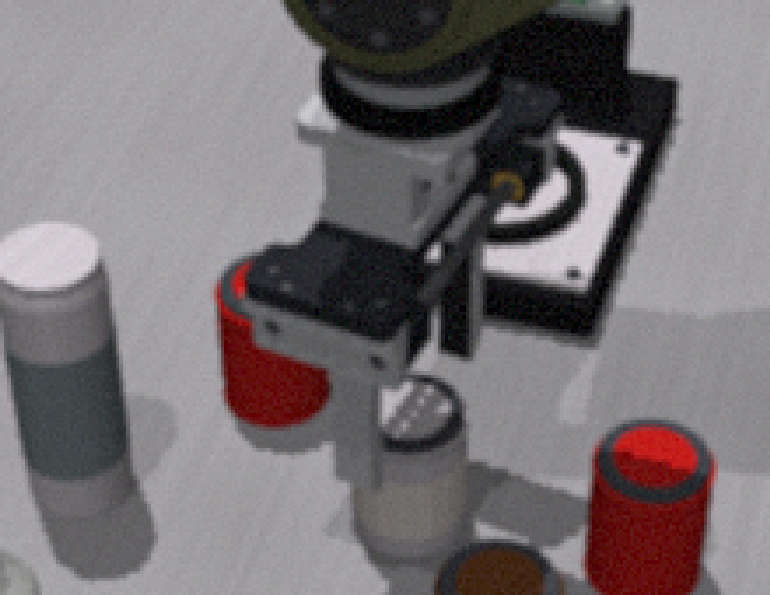

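```bash
python3 - <<'E'
from h import *
c=load("side2")
for X in [(475,107,70),(473.5,100,70),(465.8,53,75)]:
  print((pj(c,X)[0]-[200,130])*3.5)
u=(np.array([358,482])/3.5+[200,130]); print(bp(c,*u,70.5))
E
```

```text
[359.00544751 489.35670791]
[366.51803864 479.2687    ]
[410.22874146 405.51207082]
[476.60422694 103.15262603  70.5       ]
```

Emit:
arm_command:
  deltas:
    - {"xyz":[0,0,-0.014],"turn":[0,0,0]}
    - {"xyz":[0,0,-0.014],"turn":[0,0,0]}
    - {"xyz":[0,0,-0.012],"turn":[0,0,0]}
    - {"xyz":[0,0,0],"turn":[0,0,0]}
    - {"xyz":[0,0,0],"turn":[0,0,0]}

```text
clock: 4.42
eef_pos: [465.9, 53.1, 41.6]
eef_rot: [-3.142, -0.0, -0.189]
wrist_force: [-0.5, -0.1, 0.3]
finger_gap: 94.4
```

Emit:
arm_command:
  deltas:
    - {"xyz":[0,0,0],"turn":[0,0,0]}
    - {"xyz":[0,0,0],"turn":[0,0,0]}
    - {"xyz":[0,0,0],"turn":[0,0,0]}
    - {"xyz":[0,0,0],"turn":[0,0,0]}
    - {"xyz":[0,0,0],"turn":[0,0,0]}
    - {"xyz":[0,0,0],"turn":[0,0,0]}
    - {"xyz":[0,0,0],"turn":[0,0,0]}
    - {"xyz":[0,0,0],"turn":[0,0,0]}
  gripper: 0.6
  force: 25

```text
clock: 5.42
eef_pos: [465.8, 53.2, 41.5]
eef_rot: [-3.141, -0.0, -0.189]
wrist_force: [0.4, 1.5, 2.5]
finger_gap: 56.0
```

```bash
python3 snap.py 3; python3 - <<'E'
from h import *
c=load("side3"); cv2.imwrite("pics/z4.png",over(c,200,130,220,170,3.5,[],0))
E
```

```text
clock 5.525
joints [3.54178617e-02 3.58925804e-01 1.90440781e+00 1.06474644e-04
 8.78015619e-01 1.79536028e+00]
eef_pos [465.77591203  53.14794137  41.52976022]
eef_rot [-3.14145856e+00 -2.19062996e-04 -1.89214104e-01]
wrist_force [-0.10771885  3.38749525  2.70407854]
finger_gap 55.4578719196824
```

View pics/z4.png

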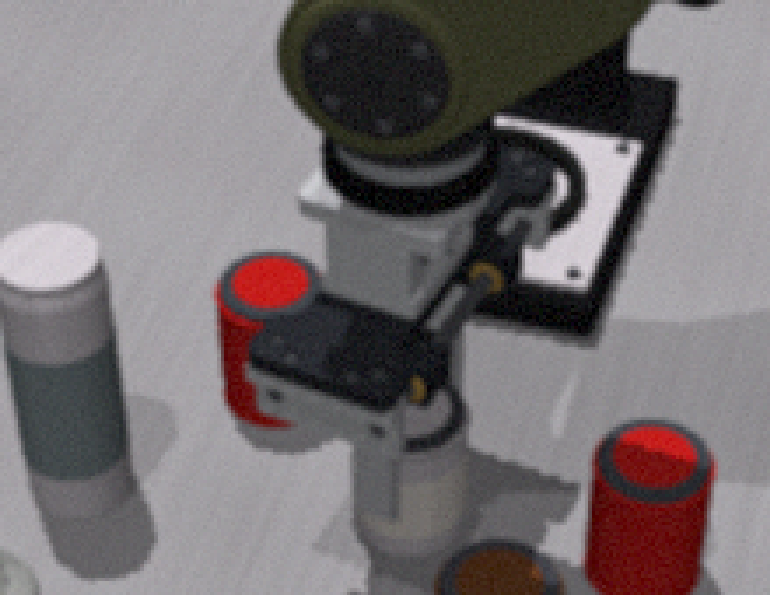

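The fingers have stopped at a gap of 56 mm, the tin's diameter. Next: a small lift as a check.

Emit:
arm_command:
  deltas:
    - {"xyz":[0,0,0.006],"turn":[0,0,0]}
    - {"xyz":[0,0,0.012],"turn":[0,0,0]}
    - {"xyz":[0,0,0.02],"turn":[0,0,0]}
    - {"xyz":[0,0,0.03],"turn":[0,0,0]}
    - {"xyz":[0,0,0.03],"turn":[0,0,0]}
    - {"xyz":[0,0,0.012],"turn":[0,0,0]}
    - {"xyz":[0,0,0],"turn":[0,0,0]}
    - {"xyz":[0,0,0],"turn":[0,0,0]}

```text
clock: 6.52
eef_pos: [465.2, 53.1, 150.4]
eef_rot: [3.141, 0.002, -0.189]
wrist_force: [0.5, 0.7, -3.5]
finger_gap: 55.7
```

```bash
python3 snap.py 4; python3 - <<'E'
from h import *
c=load("side4"); cv2.imwrite("pics/z5.png",over(c,200,80,220,170,3.5,[],0))
E
```

```text
clock 6.625
joints [ 3.53431721e-02  1.89538854e-01  1.82156083e+00 -2.79666477e-05
  1.13232918e+00  1.79537609e+00]
eef_pos [465.24687483  53.06644324 150.43875364]
eef_rot [ 3.14115907e+00  1.78446613e-03 -1.89225081e-01]
wrist_force [ 0.35176886 -0.95848573 -4.65234979]
finger_gap 55.526243468703456
```

View pics/z5.png

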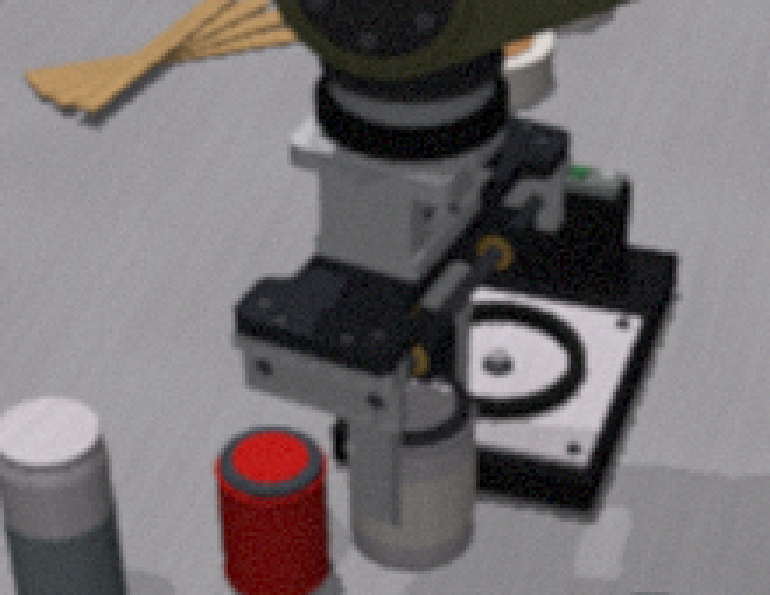

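Emit:
arm_command:
  deltas:
    - {"xyz":[0.001,-0.01,0],"turn":[0,0,0.08]}
    - {"xyz":[0.001,-0.02,0],"turn":[0,0,0.08]}
    - {"xyz":[0.001,-0.023,0],"turn":[0,0,0.08]}
    - {"xyz":[0.001,-0.023,0],"turn":[0,0,0.08]}
    - {"xyz":[0.001,-0.023,0],"turn":[0,0,0.08]}
    - {"xyz":[0.001,-0.023,0],"turn":[0,0,0.08]}
    - {"xyz":[0.001,-0.023,0],"turn":[0,0,0.08]}
    - {"xyz":[0.001,-0.023,0],"turn":[0,0,0.08]}
    - {"xyz":[0.001,-0.023,0],"turn":[0,0,0.08]}
    - {"xyz":[0.001,-0.02,0],"turn":[0,0,0.08]}
    - {"xyz":[0.001,-0.02,0],"turn":[0,0,0.08]}
    - {"xyz":[0,0,0],"turn":[0,0,0.08]}

```text
clock: 8.12
eef_pos: [476.4, -178.9, 150.5]
eef_rot: [-3.14, 0.001, 0.772]
wrist_force: [-0.5, -0.2, -4.8]
finger_gap: 55.6
```

Emit:
arm_command:
  deltas:
    - {"xyz":[0,0,-0.01],"turn":[0,0,0]}
    - {"xyz":[0,0,-0.015],"turn":[0,0,0]}
    - {"xyz":[0,0,-0.01],"turn":[0,0,0]}
    - {"xyz":[0,0,0],"turn":[0,0,0]}
    - {"xyz":[0,0,0],"turn":[0,0,0]}

```text
clock: 8.75
eef_pos: [476.9, -177.9, 116.7]
eef_rot: [3.141, -0.0, 0.771]
wrist_force: [0.3, -0.4, -4.4]
finger_gap: 55.8
```

```bash
python3 snap.py 5; python3 - <<'E'
from h import *
c=load("side5"); cv2.imwrite("pics/z6.png",over(c,250,60,180,170,3.5,[],0))
c=load("top5"); cv2.imwrite("pics/z7.png",over(c,330,150,230,180,3.3,[],0))
E
```

```text
clock 8.85
joints [-4.29120368e-01  3.17800395e-01  1.74557441e+00  6.42597194e-06
  1.07741261e+00  3.70972609e-01]
eef_pos [ 476.91507707 -177.96480113  116.86314516]
eef_rot [ 3.14084424e+00 -2.97194097e-04  7.70700419e-01]
wrist_force [ 0.01563106  0.60124161 -3.93863521]
finger_gap 55.599541098875406
```

View pics/z6.png

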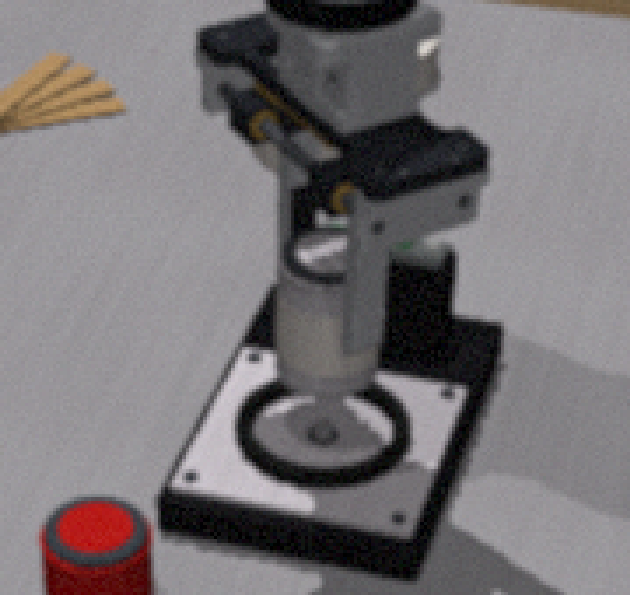

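View pics/z7.png

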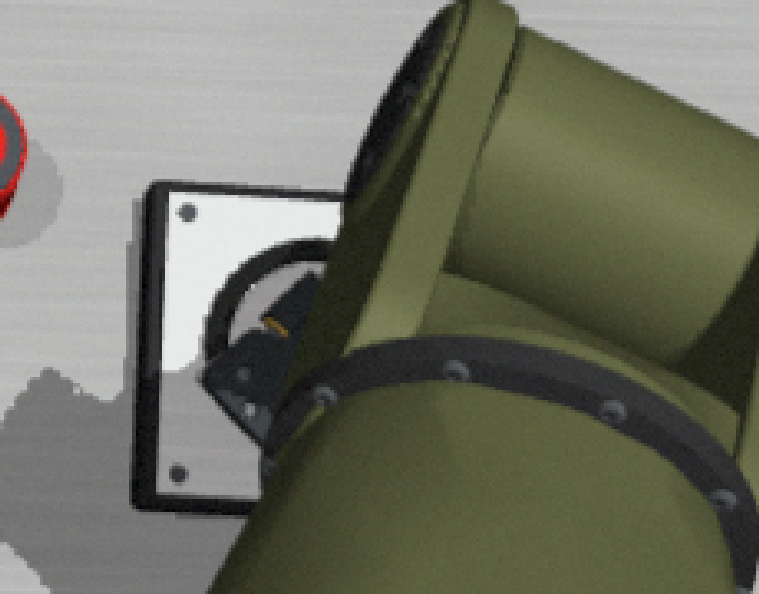

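```bash
python3 - <<'E'
from h import *
c=load("side5")
x,y=476.9,-177.9
cu=[(circ(x,y,75.4,28.5),(0,255,0)),(circ(x,y,150.4,28.5),(0,255,0)),(circ(x,y,40,50),(0,255,255)),(circ(x,y,38,6),(0,0,255))]
cv2.imwrite("pics/z8.png",over(c,270,110,130,120,5,cu,0))
E
```

```text
(no output)
```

View pics/z8.png

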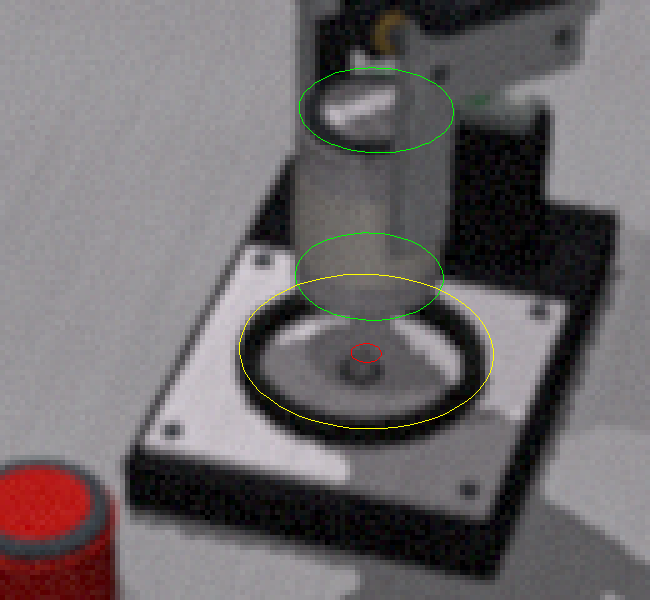

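The tin hangs upright over the collar. Side and top views disagree on the nest's y by about 4 mm, and the clearance is ±11 mm, so I split the difference and lower it.

Emit:
arm_command:
  deltas:
    - {"xyz":[0,0.0025,0],"turn":[0,0,0]}
    - {"xyz":[0,0,-0.008],"turn":[0,0,0]}
    - {"xyz":[0,0,-0.008],"turn":[0,0,0]}
    - {"xyz":[0,0,-0.008],"turn":[0,0,0]}
    - {"xyz":[0,0,-0.004],"turn":[0,0,0]}
    - {"xyz":[0,0,0],"turn":[0,0,0]}
    - {"xyz":[0,0,0],"turn":[0,0,0]}

```text
clock: 9.72
eef_pos: [476.8, -175.5, 88.7]
eef_rot: [3.141, -0.0, 0.771]
wrist_force: [0.6, 0.3, -3.3]
finger_gap: 55.8
```

```bash
python3 snap.py 6; python3 - <<'E'
from h import *
c=load("side6"); cv2.imwrite("pics/z9.png",over(c,270,110,130,120,5,[],0))
E
```

```text
clock 9.825
joints [-4.24680382e-01  3.55898189e-01  1.76972139e+00  3.44179629e-05
  1.01553588e+00  3.75310220e-01]
eef_pos [ 476.81432885 -175.43809553   88.67743119]
eef_rot [ 3.14119661e+00 -1.87477067e-04  7.70787625e-01]
wrist_force [ 0.08114814  0.05876968 -4.29001218]
finger_gap 55.719891927377354
```

View pics/z9.png

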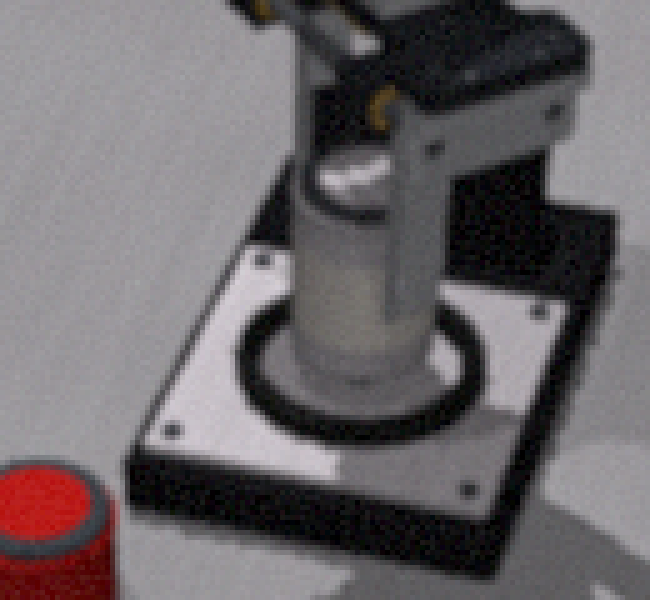

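Emit:
arm_command:
  deltas:
    - {"xyz":[0,0,-0.004],"turn":[0,0,0]}
    - {"xyz":[0,0,-0.004],"turn":[0,0,0]}
    - {"xyz":[0,0,-0.004],"turn":[0,0,0]}
    - {"xyz":[0,0,-0.002],"turn":[0,0,0]}
    - {"xyz":[0,0,0],"turn":[0,0,0]}
    - {"xyz":[0,0,0],"turn":[0,0,0]}

```text
clock: 10.58
eef_pos: [476.7, -175.4, 74.5]
eef_rot: [3.142, -0.0, 0.771]
wrist_force: [-0.0, 0.3, -4.0]
finger_gap: 55.6
```

Emit:
arm_command:
  deltas:
    - {"xyz":[0,0,-0.001],"turn":[0,0,0]}
    - {"xyz":[0,0,-0.001],"turn":[0,0,0]}
    - {"xyz":[0,0,0],"turn":[0,0,0]}
    - {"xyz":[0,0,0],"turn":[0,0,0]}

```text
clock: 11.08
eef_pos: [476.7, -175.4, 72.5]
eef_rot: [3.141, -0.0, 0.771]
wrist_force: [0.1, 0.5, -3.0]
finger_gap: 55.3
```

Wrist force has dropped from 4 to 3 N, which is the pin spring taking about 1 N. I'll go down in 0.5 mm steps until contact.

Emit:
arm_command:
  deltas:
    - {"xyz":[0,0,-0.0005],"turn":[0,0,0]}
    - {"xyz":[0,0,-0.0005],"turn":[0,0,0]}
    - {"xyz":[0,0,0],"turn":[0,0,0]}

```text
clock: 11.45
eef_pos: [476.7, -175.4, 71.6]
eef_rot: [3.141, -0.0, 0.771]
wrist_force: [-0.5, 0.6, -0.6]
finger_gap: 55.7
```

Emit:
arm_command:
  deltas:
    - {"xyz":[0,0,-0.0005],"turn":[0,0,0]}
    - {"xyz":[0,0,0],"turn":[0,0,0]}
    - {"xyz":[0,0,0],"turn":[0,0,0]}

```text
clock: 11.82
eef_pos: [476.8, -175.4, 71.5]
eef_rot: [3.141, -0.0, 0.771]
wrist_force: [-3.5, 0.8, 6.6]
finger_gap: 55.6
```

Emit:
arm_command:
  deltas:
    - {"xyz":[0,0,0],"turn":[0,0,0]}
    - {"xyz":[0,0,0],"turn":[0,0,0]}
    - {"xyz":[0,0,0],"turn":[0,0,0]}
    - {"xyz":[0,0,0],"turn":[0,0,0]}
    - {"xyz":[0,0,0],"turn":[0,0,0]}
    - {"xyz":[0,0,0],"turn":[0,0,0]}
    - {"xyz":[0,0,0],"turn":[0,0,0]}
  gripper: 0.1

```text
clock: 12.7
eef_pos: [476.7, -175.4, 70.9]
eef_rot: [3.142, 0.0, 0.771]
wrist_force: [0.3, -0.3, -1.2]
finger_gap: 84.6
```

```bash
python3 snap.py 7; python3 - <<'E'
from h import *
c=load("side7"); cv2.imwrite("pics/z10.png",over(c,270,110,130,120,5,[],0))
E
```

```text
clock 12.8
joints [-4.24756964e-01  3.82839401e-01  1.78126147e+00  1.52547081e-06
  9.77481428e-01  3.75312093e-01]
eef_pos [ 476.68317451 -175.42934198   70.94711726]
eef_rot [ 3.14158348e+00 -4.97318872e-06  7.70726417e-01]
wrist_force [-0.39956251  0.61857681  0.46828622]
finger_gap 84.44538463664816
```

View pics/z10.png

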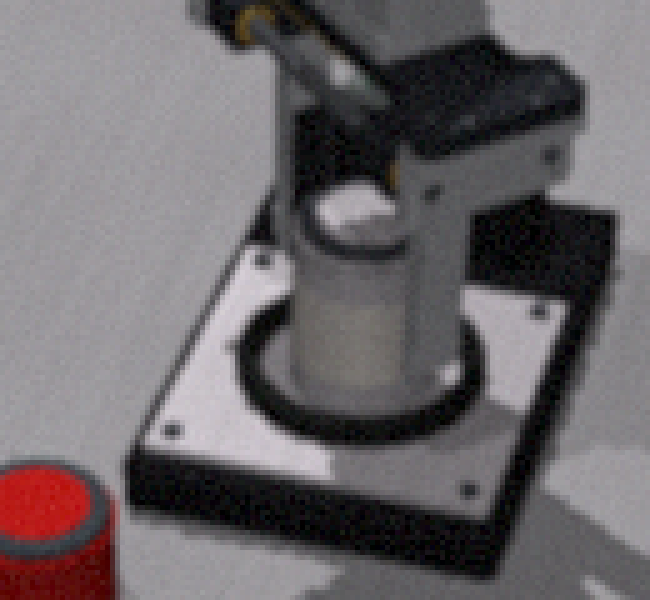

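Released; the tin stands inside the collar. Now retreating straight up.

Emit:
arm_command:
  deltas:
    - {"xyz":[0,0,0.01],"turn":[0,0,0]}
    - {"xyz":[0,0,0.02],"turn":[0,0,0]}
    - {"xyz":[0,0,0.03],"turn":[0,0,0]}
    - {"xyz":[0,0,0.03],"turn":[0,0,0]}
    - {"xyz":[0,0,0.03],"turn":[0,0,0]}
    - {"xyz":[0,0,0.03],"turn":[0,0,0]}
    - {"xyz":[-0.03,-0.04,0],"turn":[0,0,0]}
    - {"xyz":[-0.03,-0.04,0],"turn":[0,0,0]}
    - {"xyz":[-0.03,-0.04,0],"turn":[0,0,0]}
    - {"xyz":[-0.03,-0.04,0],"turn":[0,0,0]}
    - {"xyz":[-0.03,-0.04,0],"turn":[0,0,0]}
    - {"xyz":[0,0,0],"turn":[0,0,0]}

```text
clock: 14.3
eef_pos: [325.0, -377.2, 221.5]
eef_rot: [3.141, 0.0, 0.767]
wrist_force: [0.4, 1.2, 0.2]
finger_gap: 84.5
```

```bash
python3 snap.py 8; python3 - <<'E'
from h import *
c=load("side8"); cv2.imwrite("pics/z11.png",over(c,270,110,130,120,5,[(circ(477,-175.5,105,28.5),(0,255,0)),(circ(477,-175.5,30,28.5),(0,255,0))],0))
c=load("top8"); cv2.imwrite("pics/z12.png",cv2.hconcat([over(c,365,195,170,125,4.5,[(circ(477,-175.5,105,28.5),(0,255,0))],0)]))
E
```

```text
clock 14.4
joints [-9.28332360e-01  1.78519819e-01  1.65961554e+00  1.79987615e-04
  1.30318688e+00 -1.27434772e-01]
eef_pos [ 326.64452361 -375.30866058  221.3620867 ]
eef_rot [ 3.14130238e+00 -1.37820478e-04  7.69851189e-01]
wrist_force [ 0.11157118  0.11582308 -0.23598075]
finger_gap 84.43003364619864
```

View pics/z11.png

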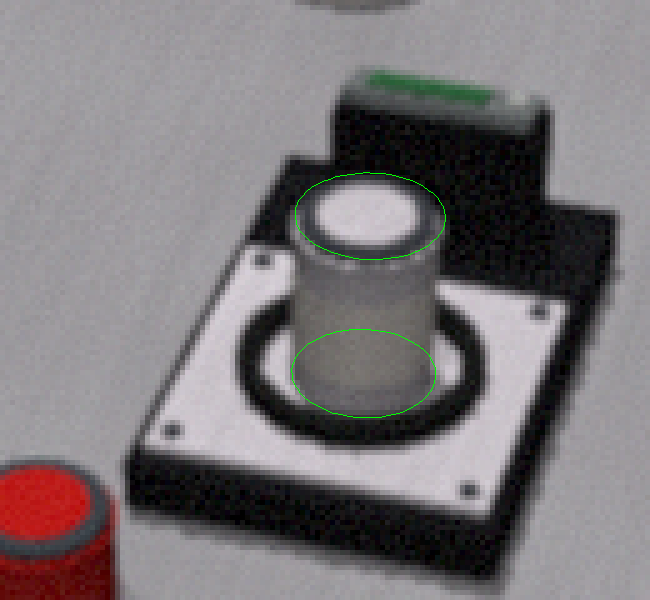

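View pics/z12.png

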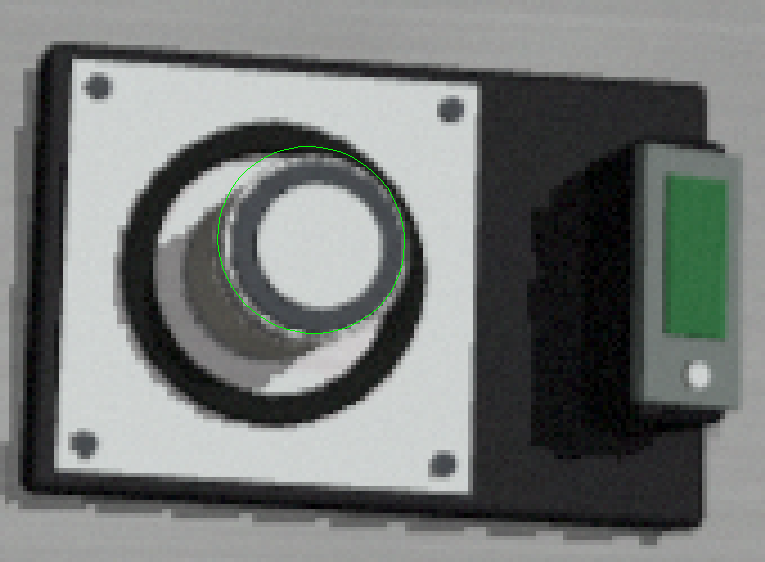

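View pics/side8.png

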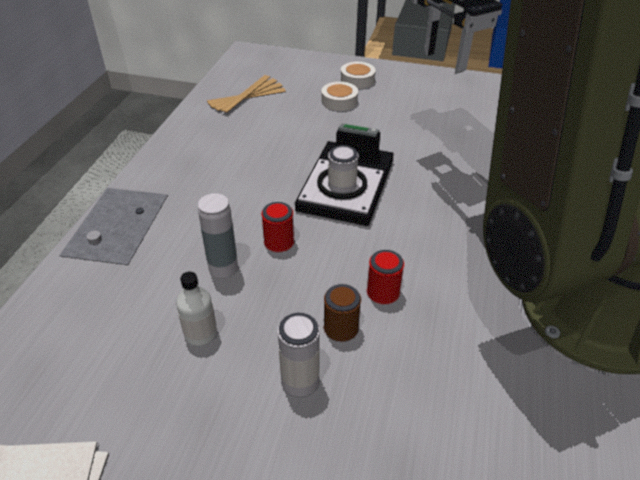

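```bash
python3 - <<'E'
from h import *
for n,o,k,p in(("top8",(365,195),4.5,(320,244)),("side8",(270,110),5,(367,214))):
    c=load(n); u=np.array(p)/k+o-.5; X=bp(c,*u,105); print(n,X.round(1))
    q=(pj(c,circ(X[0],X[1],30,28))+.5-o)*k; print("bottom circle zoom min/max",q.min(0).round(),q.max(0).round())
E
```

```text
top8 [ 475.7 -178.1  105. ]
bottom circle zoom min/max [183. 190.] [351. 359.]
side8 [ 478.5 -176.1  105. ]
bottom circle zoom min/max [290. 329.] [431. 415.]
```

The tin is upright at floor height. For an upright tin the base outline should run from 183 (left) to 359 (bottom) in the top zoom, and I see 183 and 360. The other containers are where they were.

```bash
python3 -c "
from cell import *
print(sign_off())"
```

```text
the job is handed in; nothing more can be done
None
```

The short tin is standing upright in the dock's nest, inside the rubber collar. The gripper has let go and backed well clear, and I handed the job in at about 14.4 s.

- **Pick-up:** I gripped the tin across its diameter; the fingers stopped at a 56 mm gap. Lifted, it read about 4 N, or roughly 0.4 kg.
- **Lowering:** I lowered it to contact in small steps. The wrist load fell by about 1 N as the pin compressed. Floor contact came 30.1 mm above the pick-up height, against a nest floor 30 mm above the bench. The last step pressed with about 7 N before I opened the fingers.
- **Last checks:** In both camera views the tin's outline matches an upright tin on the nest floor to within a few pixels. It is within about 3 mm of the nest's centre. The tall tin and the other containers stand where they were.
- **Camera disagreement:** The two cameras disagreed by about 3 to 4 mm throughout. I used values in between, which the 11 mm clearance around the tin allowed for.
- **Not measured:** I could not read the pin's travel directly. That it is pressed is inferred from the tin sitting flat at floor height.

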